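# Slide a lid along the rail into the stamping pocket

### The job

Get the loose yellow box lid into place for date stamping: push it flat against the jig's dark steel rail before it passes the red line, then slide it along the rail, keeping it against the rail, all the way into the corner pocket until it sits snug against both the rail and the end stop. Only push it with the fingertips, keeping it flat on the jig's bed without lifting or tipping it, and leave the stamp, the ink pad and the jar where they stand. Finish with the hand clear.

Things in the scene. Friction and masses are not known exactly. Their poses are not given: they have to be found in the camera images.
- jig: Stamping jig, fixed to the bench. White plastic bed 10 mm thick, jig x from -100 to +80 mm, jig y from -165 to +165 mm; origin on the bench surface, z up. Rail, end stop and cheek stand 12 mm above the bed. A red line crosses the bed at jig y = +20 mm. The lid starts on the -y side of this line, clear of the rail; no other loose thing is on the bed.
- rail (a point): Point at the foot of the dark steel rail's inner face, at jig (50, 0, 10) mm, axes as the jig's. The rail runs along jig y over the whole bed, on the far (+x) side; the lid goes on its -x side.
- stop (a point): Point at the foot of the dark steel end stop's inner face, at jig (5, 135, 10) mm. The stop crosses the bed along jig x at the +y end; it meets the rail in the pocket's corner.
- mouth (a point): Foot of the blue cheek's inner face at the pocket's mouth, at jig (-4, 95, 10) mm. The cheek, 12 mm thick, runs parallel to the rail from here to the end stop, so the pocket is 54 mm wide, 40 mm long and open towards -y. A blue lead-in flares from the mouth back to jig y = 70 mm and out to jig x = -27 mm.
- home (a point): Point on the bed's upper surface, at jig (26, 105, 10) mm with axes parallel to the jig's: where the lid's origin lies when the lid sits snug against rail and end stop.
- lid: Loose yellow rectangular lid with an orange panel on its flat top: 48 mm in its own x, 60 mm in its own y, 16 mm thick, about 60 g, slides with ordinary plastic friction. Origin at the centre of its underside. Starts flat on the bed, long side within 30 degrees of the rail's direction. Home, its long side lies along the rail.
- stamp: Bystander: hand stamp with black 36 x 48 mm foot and turned wooden handle, 74 mm tall, standing on the bench beyond the jig's end stop (+y). Origin at the centre of its underside.
- inkpad: Bystander: blue ink pad with black top, 70 x 100 x 16 mm, lying on the bench off the jig's -y end. Origin at the centre of its underside.
- jar: Bystander: small amber spice jar with a steel cap, 56 mm diameter, 75 mm tall, standing on the bench beyond the rail (+x of the jig). Origin at the centre of its underside.

How it is judged:
On the way:
1. the lid lies flat against the rail (within 3 mm and 5 degrees) with its centre still short of the red line (x of lid in the frame of home above -0.003 m and angle between the y axis of lid and the y axis of jig, either way round below 0.087 rad and y of lid in the frame of home below -0.085 m), for 0.1 s.
At the end, for the whole second after the job is handed in: The lid rests flat on the bed in the corner pocket, within 3 mm of the rail and of the end stop and within 0.06 rad of the rail's direction, at rest; stamp, ink pad and jar within 15 mm of where they stood (x of lid in the frame of home between -0.003 and 0.003 m and y of lid in the frame of home between -0.003 and 0.003 m and angle between the y axis of lid and the y axis of jig, either way round below 0.06 rad and z of lid in the frame of home between -0.002 and 0.002 m and angle between lid's own z axis and vertical below 0.05 rad and linear speed of lid below 0.01 m/s and distance of each of stamp, inkpad, jar from where it was at the start of the episode below 0.015 m); the robot touches nothing.
It fails at once if the lid is lifted more than 6 mm off the bed, tipped more than 0.2 rad, or pushed off the bed (z of lid in the frame of home above 0.006 m or z of lid in the frame of home below -0.005 m or angle between lid's own z axis and vertical above 0.2 rad).
It fails at once if past the red line the lid comes more than 7 mm or 0.25 rad off the rail (y of lid in the frame of home above -0.085 m and (x of lid in the frame of home below -0.007 m or angle between the y axis of lid and the y axis of jig, either way round above 0.25 rad)).
It fails at once if the stamp, the ink pad or the jar is moved more than 15 mm or tipped (distance of any of stamp, inkpad, jar from where it was at the start of the episode above 0.015 m or angle between any of stamp, inkpad, jar's own z axis and vertical above 0.3 rad).
It also fails if it takes over 48 s, if anything falls off the work surface, if the arm or the gripper's body presses on something with over 40 N, if the wrist force passes 120 N, or if a joint passes its speed limit or range.

### The arm

A 6-joint arm with a two-finger parallel gripper is mounted at the origin on the work surface. World frame = base frame: x ahead of the robot, y to its left, z up, the work surface at z = 0. Lengths are in m, angles in rad, forces in N, time in s.
With the tool pointing down it reaches from about 0.3 to 0.775 m from the base axis. Payload 14.6 kg.
Tool frame: the origin (TCP) lies midway between the tips of the shut fingers; the grasp point (between the pads) lies 19 mm behind it (grip_point_offset is the distance from the TCP to the grasp point, in m); z points along the fingers, y is the line along which they close (so a half turn about z gives the same grasp; the last joint's range is limited). The gripper opens to 94 mm and grips with 3 to 60 N. Pads are 16 mm wide; open, the fingers measure 119 mm over their backs; the gripper's body (75 mm by 177 mm) begins 78 mm behind the grasp point.
Start: joints at [-1.278, 0.3, 1.521, -0, 1.321, -0.067], TCP at [0.194, -0.515, 0.205] pointing down, gripper open.
Joint ranges: [-3.03, 3.03], [-0.79, 2.21], [0.23, 2.52], [-1.04, 4.18], [0, 3.07], [-2.55, 2.55]. Speed limits (rad/s): [2.22, 2.22, 2.57, 3.14, 3.14, 3.14].

### API

Orientations are given as a rotation vector (axis times angle).
In Python, from station import read_state, snapshot, get_calibration, hand_in, grip_point_offset gives the robot as it stands.
- The arm moves only by the tool drive_tool, never from a script. Its argument "deltas" is a list of rows, each a list of 3 entries, a list of its own where there are three numbers: the shift along the tool's x, y, z in cm, then the turn about the tool's z in rad, then the closure in counts, from 0 (fully open) to 255 (shut). A call has 1 to 20 rows; each row is the pose to reach, as a shift and turn from the pose commanded when the call began, along the tool's axes at that moment; what a row does not reach only later rows make up. A row lasts 1/10 s, in which the tool goes at most 50 mm and 8.59 degrees, less where a joint would pass 70% of its speed; a pose out of reach is approached as far as the arm can. A call with a gripper value outside its range is refused whole. The fingers move at their own pace and stop on an object; the grip force is fixed at half the most. Time passes only in rows, so rows that repeat a pose let the fingers close. It gives the time, the measured TCP pose, the force, the opening and the grip force at its end, in the units of the state.
- read_state(): the state, without advancing time (a new reading comes with each control period).
- snapshot(name): name is "side" or "top" or "wrist"; returns the picture (400x640x3 uint8, red, green, blue); there is no depth.
- get_calibration(name): a dict with "camera_matrix" (3x3 intrinsics, pixels), "origin" and "attitude" of the camera in the world; the wrist camera has in their place "mount" (4x4, takes a point from camera to tool coordinates, whose origin is the TCP and whose axes are the flange's). Camera axes: x right, y up, looking along -z (the intrinsics and any distortion apply to the point x, -y, -z); pixel columns grow to the right and rows downward; lengths in m; the calibration is good to about 2 mm. A picture is of the moment at which its call begins: read the wrist's pose just before it. get_calibration takes no time and is no camera call.
- hand_in(): hands the job in; it is judged then, once.
The state is a dict: "time": time; "joints": joint angles; "qvel": joint speeds; "joint_efforts": joint torques, N m; "tool_pos": TCP position; "eef_rot": TCP orientation; "wrist_force": force on the tool from outside, world axes, zero at the start; "torque": the same for the moment, N m; "finger_gap": finger opening in m; "finger_force": force on a finger pad.
Only numpy, scipy, OpenCV 4.12 (cv2) and the standard library are available. Lean on these libraries where they do the work, as an engineer would, in place of code of your own. Each camera call takes 0.05 s, during which the arm holds its last target. There are 200 camera calls.

## Working session

There is one attempt and no reset: what is moved stays moved. The work goes in short steps, Python scripts to look and compute and a tool call to move; the robot and the scene stay as the last step left them, time stands still between calls to the robot, and variables do not carry over. Pictures are saved under pics/ and viewed, at most 10 in all, crops included, and the job is handed in when it is done.

Besides the shell and the picture viewer there is one more tool, called after "Request:" by a JSON object that holds its "fn" and its "kwargs". drive_tool: Moves the arm, as the interface text tells. Its arguments: {"type":"object","properties":{"deltas":{"type":"array"}},"required":["deltas"]}

```bash
mkdir -p pics
python3 - <<'E'
from station import *
import cv2
for n in("top","side"):
    cv2.imwrite(f"pics/{n}0.png",snapshot(n)[:,:,::-1])
    c=get_calibration(n);print(n,c)
s=read_state();print(s['tool_pos'],s['eef_rot'],s['time'],grip_point_offset)
E
```

```text
top {'camera_matrix': array([[381.36095193,   0.        , 314.43663042],
       [  0.        , 381.36095193, 198.15071429],
       [  0.        ,   0.        ,   1.        ]]), 'origin': array([ 0.49757462, -0.00931911,  0.86457239]), 'attitude': array([ 0.11904497, -0.10910438, -1.55594512])}
side {'camera_matrix': array([[511.51816474,   0.        , 322.17433557],
       [  0.        , 511.51816474, 200.16934618],
       [  0.        ,   0.        ,   1.        ]]), 'origin': array([0.21988857, 0.77075133, 0.79347408]), 'attitude': array([ 0.25159803, -1.1250527 , -2.46061565])}
[ 0.19356391 -0.51456814  0.20494059] [-3.08990930e+00 -5.61929054e-01  2.28245150e-04] 0.1 0.0188
```

View pics/top0.png

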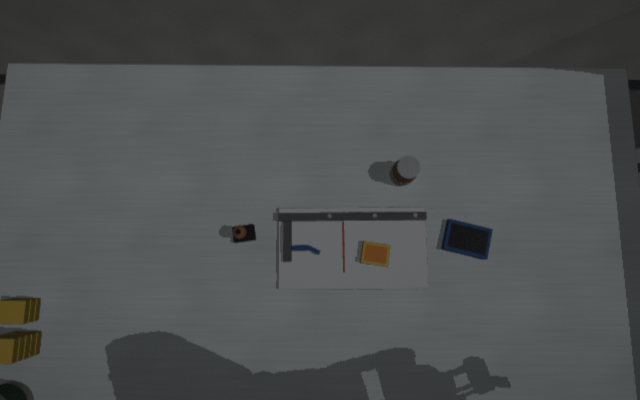

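View pics/side0.png

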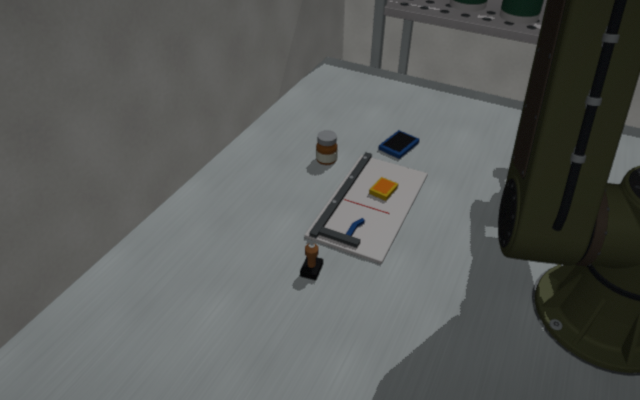

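The top view shows the jig (bed about columns 278–428, rows 208–290), with the rail along the top edge and the end stop at left (287,240). The lid is at (376,254), the stamp at (243,233), the jar at (405,170) and the ink pad at (467,239). The side view agrees.

```bash
cat > h.py <<'E'
from station import *
import cv2, numpy as np
from scipy.spatial.transform import Rotation as R
def cam(n):
    c=get_calibration(n);K=c['camera_matrix']
    if n=='wrist':
        s=read_state();T=np.eye(4);T[:3,:3]=R.from_rotvec(s['eef_rot']).as_matrix();T[:3,3]=s['tool_pos']
        T=T@c['mount'];return K,T[:3,3],T[:3,:3],c
    return K,np.array(c['origin']),R.from_rotvec(c['attitude']).as_matrix(),c
def cast(C,px,z):
    K,o,A,c=C;px=np.atleast_2d(np.float64(px))
    d=np.c_[(px[:,0]-K[0,2])/K[0,0],-(px[:,1]-K[1,2])/K[1,1],-np.ones(len(px))]@A.T
    return o+d*((z-o[2])/d[:,2])[:,None]
def proj(C,P):
    K,o,A,c=C;q=(np.atleast_2d(P)-o)@A
    return np.c_[K[0,2]-K[0,0]*q[:,0]/q[:,2],K[1,2]+K[1,1]*q[:,1]/q[:,2]]
def mask(im,lo,hi):
    m=cv2.inRange(cv2.cvtColor(im,cv2.COLOR_RGB2HSV),lo,hi)
    return m
def blob(m):
    n,l,st,c=cv2.connectedComponentsWithStats(m);i=1+np.argmax(st[1:,4]);return np.uint8(l==i)*255
E
python3 - <<'E'
from h import *
np.set_printoptions(precision=4,suppress=True)
im=cv2.imread('pics/top0.png')[:,:,::-1];im=np.ascontiguousarray(im)
C=cam('top')
print('bed corners',cast(C,[(278,208),(426,208),(428,289),(278,289)],.01))
print('rail top inner',cast(C,[(280,220),(426,220)],.022))
print('stop inner foot/top', cast(C,[(291,240)],.022))
red=blob(mask(im,(0,120,60),(6,255,255)));ys,xs=np.nonzero(red);print('red',cast(C,[(xs[ys<ys.min()+3].mean(),ys.min()),(xs[ys>ys.max()-3].mean(),ys.max())],.01))
b=np.zeros_like(im[:,:,0]);b[225:285,345:410]=mask(im,(8,120,100),(35,255,255))[225:285,345:410]
r=cv2.minAreaRect(cv2.findContours(b,0,2)[0][0]);print(r,cast(C,cv2.boxPoints(r),.026))
for n,p,z in(('stamp',(243,233),.03),('pad',(467,239),.016),('jar',(405,168),.075)):print(n,cast(C,p,z))
s=read_state();print(R.from_rotvec(s['eef_rot']).as_matrix());print(get_calibration('wrist'))
E
```

```text
bed corners [[ 0.5994  0.0789  0.01  ]
 [ 0.6032 -0.2547  0.01  ]
 [ 0.425  -0.2537  0.01  ]
 [ 0.4208  0.0742  0.01  ]]
rail top inner [[ 0.5712  0.0725  0.022 ]
 [ 0.575  -0.2504  0.022 ]]
stop inner foot/top [[0.5274 0.0472 0.022 ]]
red [[ 0.5204 -0.0679  0.01  ]
 [ 0.4635 -0.068   0.01  ]]Traceback (most recent call last):
  File "<stdin>", line 10, in <module>
IndexError: tuple index out of range
```

Run:
```python
from h import *
np.set_printoptions(precision=4,suppress=True)
im=np.ascontiguousarray(cv2.imread('pics/top0.png')[:,:,::-1])
C=cam('top')
hsv=cv2.cvtColor(im,cv2.COLOR_RGB2HSV);print(hsv[254,376],hsv[244,372],hsv[262,365],hsv[245,343])
b=np.zeros_like(im[:,:,0]);b[225:285,350:410]=mask(im,(5,120,60),(40,255,255))[225:285,350:410]
r=cv2.minAreaRect(cv2.findNonZero(b));print(r,cast(C,cv2.boxPoints(r),.026))
for n,p,z in(('stamp',(243,233),.03),('pad',(467,239),.016),('jar',(405,168),.075)):print(n,cast(C,p,z))
s=read_state();print(R.from_rotvec(s['eef_rot']).as_matrix());print(get_calibration('wrist'))
```

```text
[ 13 176  94] [ 21 165  94] [ 24 149  91] [  1 134  84]
((374.9299621582031, 253.48997497558594), (26.870058059692383, 20.788938522338867), 8.130102157592773) [[ 0.4819 -0.1041  0.026 ]
 [ 0.5264 -0.1107  0.026 ]
 [ 0.5188 -0.1686  0.026 ]
 [ 0.4745 -0.1615  0.026 ]]
stamp [[0.5411 0.1519 0.03  ]]
pad [[ 0.5345 -0.3413  0.016 ]]
jar [[ 0.6799 -0.1943  0.075 ]]
[[ 0.936   0.3521 -0.0003]
 [ 0.3521 -0.936   0.001 ]
 [ 0.     -0.001  -1.    ]]
{'camera_matrix': array([[288.72  ,   0.    , 316.7352],
       [  0.    , 288.72  , 199.3597],
       [  0.    ,   0.    ,   1.    ]]), 'mount': array([[-0.0001,  0.963 ,  0.2697,  0.0786],
       [ 1.    ,  0.0002, -0.0004,  0.0003],
       [-0.0005,  0.2697, -0.963 , -0.1786],
       [ 0.    ,  0.    ,  0.    ,  1.    ]])}
```

Request:
{"fn": "drive_tool", "kwargs": {"deltas": [[[6,-4.4,1],0.06,190],[[12,-8.7,2],0.12,190],[[18,-13,4],0.18,190],[[24,-17.4,6],0.24,190],[[30,-21.5,8],0.3,190],[[37.1,-26.5,10.5],0.348,190],[[37.1,-26.5,10.5],0.348,190],[[37.1,-26.5,10.5],0.348,190],[[37.1,-26.5,10.5],0.348,190],[[37.1,-26.5,10.5],0.348,190],[[37.1,-26.5,10.5],0.348,190],[[37.1,-26.5,10.5],0.348,190],[[37.1,-26.5,10.5],0.348,190],[[37.1,-26.5,10.5],0.348,190],[[37.1,-26.5,10.5],0.348,190],[[37.1,-26.5,10.5],0.348,190]]}}

```text
time: 1.7
tool_pos: [0.4474, -0.1366, 0.1006]
eef_rot: [3.141, 0.017, 0.0]
wrist_force: [0.1, 0.1, 0.8]
finger_gap: 0.0241
finger_force: 0.0
```

Run:
```python
from h import *
s=read_state();print(s['time'],s['tool_pos'],s['eef_rot'],s['joints'],s['finger_gap'])
cv2.imwrite('pics/w1.png',snapshot('wrist')[:,:,::-1])
```

```text
1.7 [ 0.44744666 -0.13657414  0.10061084] [3.14143825e+00 1.72601452e-02 3.77653016e-04] [-3.74556412e-01  2.40830229e-01  1.86105264e+00 -1.17609603e-05
  1.03944683e+00  1.18525729e+00] 0.024064078741007192
```

View pics/w1.png

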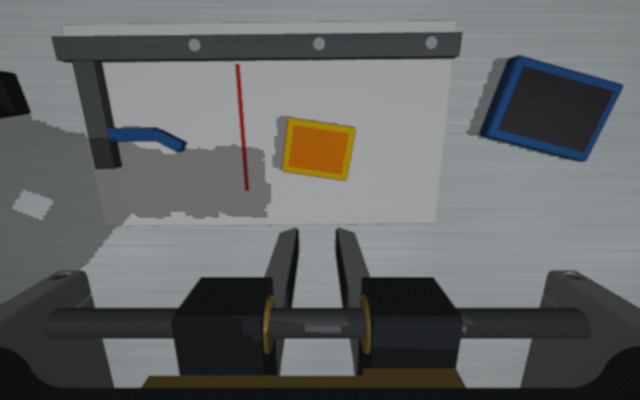

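The wrist view shows the rail's inner edge along row ~60, and the stop's inner edge from (100,62) to (120,165). The red line runs from (238,65) to (247,190), the lid is at (319,149), and the fingertips are at (290,235) and (345,235).

Run:
```python
from h import *
np.set_printoptions(precision=4,suppress=True)
im=np.ascontiguousarray(cv2.imread('pics/w1.png')[:,:,::-1]);C=cam('wrist')
g=cv2.GaussianBlur(cv2.cvtColor(im,cv2.COLOR_RGB2GRAY),(3,3),0).astype(float)
# rail foot: strongest dark->bright row step, below rail
cols=[c for c in range(130,440,5) if abs(c-240)>12]
p=[(c,45+np.argmax(np.diff(g[45:75,c]))+.5) for c in cols]
w=cast(C,p,.01);k=np.polyfit(w[:,1],w[:,0],1);print('rail x=',k,'resid',np.abs(np.polyval(k,w[:,1])-w[:,0]).max())
rows=range(75,120,4);q=[(90+np.argmax(np.diff(g[r,90:125]))+.5,r) for r in rows];w2=cast(C,q,.01);print('stop',w2[[0,5,-1]])
red=blob(mask(im,(0,120,60),(6,255,255)));v=cv2.findNonZero(red)[:,0];a=np.array([(v[v[:,1]==r,0].mean(),r) for r in range(70,185,10)]);w3=cast(C,a,.01)
m=mask(im,(5,120,60),(40,255,255));m[:100]=0;m[200:]=0;m=blob(m);r=cv2.minAreaRect(cv2.findNonZero(m))
# jig frame
th=-np.arctan(k[0]);ey=np.array([-np.sin(th),np.cos(th)]);ex=np.array([np.cos(th),np.sin(th)])
print('yaw',th)
ys=np.median(w2[:,:2]@ey)-.135;yr=np.median(w3[:,:2]@ey)-.02;print('y0 from stop/red',ys,yr)
x0=np.median(w[:,:2]@ex)-.05;y0=(ys+yr)/2;O=x0*ex+y0*ey;print('origin',O)
np.savez('jig.npz',O=O,ex=ex,ey=ey,th=th)
b=cast(C,cv2.boxPoints(r),.026)[:,:2];J=np.c_[(b-O)@ex,(b-O)@ey]*1e3;print(r,J,J.mean(0))
print('edges',np.linalg.norm(np.diff(J,axis=0),axis=1),np.degrees(np.arctan2(*(J[1]-J[0])[::-1])))
s=read_state()['tool_pos'][:2];print('tcp jig',(s-O)@ex,(s-O)@ey)
mx,my=proj(C,[*(O+.05*ex+.135*ey),.01])[0],proj(C,[*(O-.004*ex+.095*ey),.01])[0];print(mx,my)
```

```text
rail x= [-0.0201  0.572 ] resid 0.0003891881297898303
stop [[0.5603 0.0486 0.01  ]
 [0.544  0.0481 0.01  ]
 [0.5237 0.0474 0.01  ]]
yaw 0.02012201352228238
y0 from stop/red -0.09806006989573861 -0.09863522834642537
origin [ 0.5237 -0.0878]
((317.4046630859375, 148.63571166992188), (68.33550262451172, 53.94647979736328), 8.530765533447266) [[-42.3292 -14.9385]
 [  3.0108 -23.6714]
 [ -5.8025 -80.8578]
 [-52.027  -74.9444]] [-24.287 -48.603]
edges [46.1734 57.8616 46.6012] -10.902107125694078
tcp jig -0.07722863838338373 -0.04707549014298479
[101.6625  61.5276] [158.3675 126.3011]
```

Request:
{"fn": "drive_tool", "kwargs": {"deltas": [[[0,0,2.5],-0.009,190],[[0,0,5],-0.009,190],[[0,0,7.5],-0.009,190],[[0,0,8.6],-0.009,190],[[0,0,8.6],-0.009,190],[[0,0,8.6],-0.009,190]]}}

```text
time: 2.35
tool_pos: [0.448, -0.1363, 0.0152]
eef_rot: [3.141, 0.033, 0.001]
wrist_force: [-0.2, -0.4, -0.6]
finger_gap: 0.0242
finger_force: 0.0
```

Request:
{"fn": "drive_tool", "kwargs": {"deltas": [[[0.5,0,0],0,190],[[1,0,0],0,190],[[1.5,0,0],0,190],[[2,0,0],0,190],[[2.4,0,0],0,190],[[2.8,0,0],0,190],[[3.2,0,0],0,190],[[3.6,0,0],0,190],[[4,0,0],0,190],[[4.4,0,0],0,190],[[4.8,0,0],0,190],[[5.2,0,0],0,190],[[5.6,0,0],0,190],[[5.9,0,0],0,190],[[6.2,0,0],0,190],[[6.4,0,0],0,190],[[6.6,0,0],0,190],[[6.6,0,0],0,190]]}}

```text
time: 4.15
tool_pos: [0.5138, -0.1347, 0.0144]
eef_rot: [3.141, 0.033, 0.0]
wrist_force: [-0.0, -0.7, -0.3]
finger_gap: 0.0237
finger_force: 0.0
```

Run:
```python
from h import *
s=read_state();print(s['time'],s['tool_pos'],s['eef_rot'],s['wrist_force'])
cv2.imwrite('pics/w2.png',snapshot('wrist')[:,:,::-1])
```

```text
4.15 [ 0.51377736 -0.13474634  0.01444469] [3.14141853e+00 3.26529889e-02 3.01029619e-04] [-0.04092387 -0.70791137 -0.34822257]
```

View pics/w2.png

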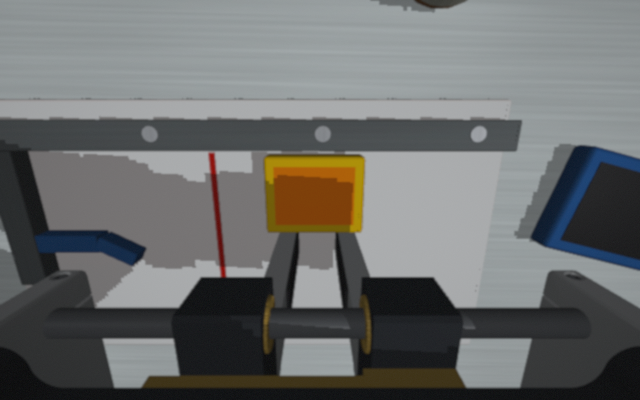

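The wrist view shows the lid square to the rail. Its far edge is at row ~155 and the rail's inner edge at row ~150, so a few mm remain.

Request:
{"fn": "drive_tool", "kwargs": {"deltas": [[[0.15,0,0],0,190],[[0.3,0,0],0,190],[[0.4,0,0],0,190],[[0.5,0,0],0,190],[[0.5,0,0],0,190]]}}

```text
time: 4.7
tool_pos: [0.5168, -0.1347, 0.0144]
eef_rot: [-3.141, -0.033, 0.007]
wrist_force: [-16.7, -0.7, 12.6]
finger_gap: 0.0239
finger_force: 8.0
```

Request:
{"fn": "drive_tool", "kwargs": {"deltas": [[[-0.1,0,0],0,190],[[-0.2,0,0],0,190],[[-1,0,0],0,190],[[-2.5,0,0],0,190],[[-3,0,-3],0,190],[[-3,0,-6],0,190],[[-3,0,-8],0,190],[[-3,0,-8],0,190]]}}

```text
time: 5.5
tool_pos: [0.4895, -0.1357, 0.097]
eef_rot: [3.14, 0.033, 0.007]
wrist_force: [-0.8, -0.7, -0.6]
finger_gap: 0.0241
finger_force: 0.0
```

```bash
cat > look.py <<'E'
from h import *
import sys
np.set_printoptions(precision=4,suppress=True)
s=read_state();C=cam('wrist');im=snapshot('wrist');cv2.imwrite(sys.argv[1],im[:,:,::-1])
j=np.load('jig.npz');O,ex,ey=j['O'],j['ex'],j['ey']
m=mask(im,(5,120,60),(40,255,255));m[255:]=0;m=blob(m);r=cv2.minAreaRect(cv2.findNonZero(m))
b=cast(C,cv2.boxPoints(r),.026)[:,:2];J=np.c_[(b-O)@ex,(b-O)@ey]*1e3
print('lid',J.round(1).tolist(),J.mean(0),np.linalg.norm(np.diff(J,axis=0),axis=1))
M=R.from_rotvec(s['eef_rot']).as_matrix();p=s['tool_pos'][:2]
print(s['time'],'tcp jig',(p-O)@ex*1e3,(p-O)@ey*1e3,s['tool_pos'],'yaw',np.arctan2(M[1,0],M[0,0]),'jigyaw',j['th'],s['wrist_force'])
E
python3 look.py pics/w3.png
```

```text
lid [[49.1, -16.4], [49.1, -73.6], [3.2, -74.9], [3.2, -14.8]] [ 26.1413 -44.9104] [57.1733 45.8803 60.0794]
5.5 tcp jig -35.14298122591789 -47.16077466976841 [ 0.4895 -0.1357  0.097 ] yaw 0.02081830487545916 jigyaw 0.02012201352228238 [-0.7842 -0.7361 -0.5938]
```

View pics/w3.png

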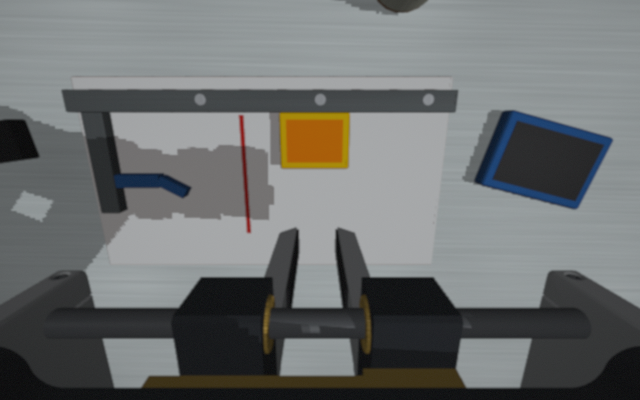

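The wrist view shows the lid (280–349, 112–168) flush with the rail, with its long side along the rail and short of the red line. It measures (26, −45) mm in jig coordinates, as it should. Next I turn the fingers across and go behind the lid.

Request:
{"fn": "drive_tool", "kwargs": {"deltas": [[[1,1,0],-0.14,228],[[2,2,0],-0.28,228],[[3,3,0],-0.42,228],[[4,4,0],-0.56,228],[[5,4.8,0],-0.7,228],[[5.8,4.8,0],-0.84,228],[[5.8,4.8,0],-0.98,228],[[5.8,4.8,0],-1.12,228],[[5.8,4.8,0],-1.26,228],[[5.8,4.8,0],-1.4,228],[[5.8,4.8,0],-1.54,228],[[5.8,4.8,0],-1.57,228],[[5.8,4.8,0],-1.57,228],[[5.8,4.8,0],-1.57,228]]}}

```text
time: 6.95
tool_pos: [0.5471, -0.1819, 0.0933]
eef_rot: [-2.2, -2.241, 0.001]
wrist_force: [-0.8, -0.6, 0.1]
finger_gap: 0.0098
finger_force: 0.0
```

```bash
python3 look.py pics/w4.png
```

```text
lid [[2.9, -15.9], [48.9, -15.9], [50.6, -74.0], [1.6, -73.9]] [ 25.9923 -44.9296] [45.9168 58.0976 48.9635]
6.95 tcp jig 21.47686974431255 -94.52603958463558 [ 0.5471 -0.1819  0.0933] yaw 1.5894841719117918 jigyaw 0.02012201352228238 [-0.7564 -0.6369  0.0692]
```

View pics/w4.png

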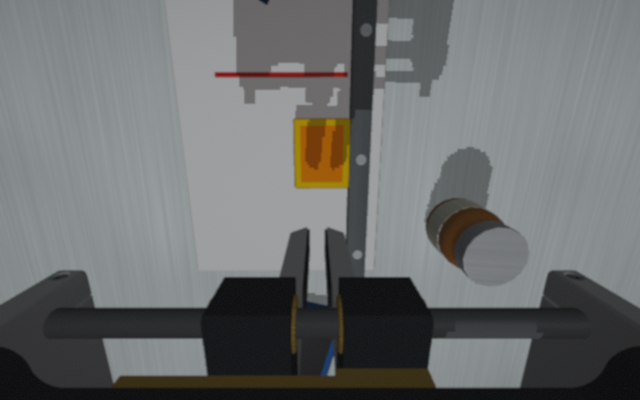

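The lid is at (294–349, 118–188) flush with the rail, and the fingers are right behind it. The jar is to the right at (475,240), clear of the path.

Request:
{"fn": "drive_tool", "kwargs": {"deltas": [[[0,0,2.5],0,228],[[0,0,5],0,228],[[0,0,7.2],0,228],[[0,0,7.9],0,228],[[0,0,7.9],0,228],[[0,0,7.9],0,228],[[0.4,0,7.9],0,228],[[0.8,0,7.9],0,228],[[1.1,0.05,7.9],0,228],[[1.4,0.1,7.9],0,228],[[1.8,0.1,7.9],0,228],[[2.2,0.15,7.9],0,228],[[2.6,0.2,7.9],0,228],[[3,0.2,7.9],0,228],[[3.4,0.25,7.9],0,228],[[3.8,0.25,7.9],0,228],[[4,0.25,7.9],0,228]]}}

```text
time: 8.7
tool_pos: [0.5493, -0.1415, 0.0154]
eef_rot: [-2.199, -2.244, -0.0]
wrist_force: [0.2, -0.6, -0.5]
finger_gap: 0.0101
finger_force: 0.2
```

```bash
python3 look.py pics/w5.png
```

```text
lid [[3.0, 15.1], [49.0, 15.1], [51.4, -44.1], [0.9, -44.1]] [ 26.072  -14.4928] [46.0704 59.2594 50.5695]
8.7 tcp jig 24.471236028730832 -54.171077507620836 [ 0.5493 -0.1415  0.0154] yaw 1.5910595055538186 jigyaw 0.02012201352228238 [ 0.1551 -0.561  -0.5123]
```

The lid is still on the rail (x 26.1 mm) and square to it. I'll continue the push.

Request:
{"fn": "drive_tool", "kwargs": {"deltas": [[[0.4,0,0],0,228],[[0.9,0.03,0],0,228],[[1.5,0.05,0],0,228],[[2.1,0.07,0],0,228],[[2.7,0.09,0],0,228],[[3.3,0.11,0],0,228],[[3.9,0.13,0],0,228],[[4.5,0.15,0],0,228],[[5.1,0.17,0],0,228],[[5.7,0.19,0],0,228],[[6.3,0.21,0],0,228],[[6.9,0.23,0],0,228],[[7.5,0.25,0],0,228],[[8.1,0.27,0],0,228],[[8.7,0.29,0],0,228],[[9.3,0.3,0],0,228],[[9.8,0.3,0],0,228],[[10.3,0.3,0],0,228],[[10.6,0.3,0],0,228],[[10.6,0.3,0],0,228]]}}

```text
time: 10.75
tool_pos: [0.5502, -0.0356, 0.0155]
eef_rot: [2.199, 2.244, 0.0]
wrist_force: [0.4, -0.2, -0.2]
finger_gap: 0.01
finger_force: 0.0
```

```bash
python3 look.py pics/w6.png
```

```text
lid [[2.6, 121.0], [48.7, 121.0], [50.7, 61.8], [0.2, 61.8]] [25.5438 91.3823] [46.0864 59.2722 50.5877]
10.75 tcp jig 27.52533616519498 51.71898415905496 [ 0.5502 -0.0356  0.0155] yaw 1.5910839493390194 jigyaw 0.02012201352228238 [ 0.3629 -0.1602 -0.1647]
```

View pics/w6.png

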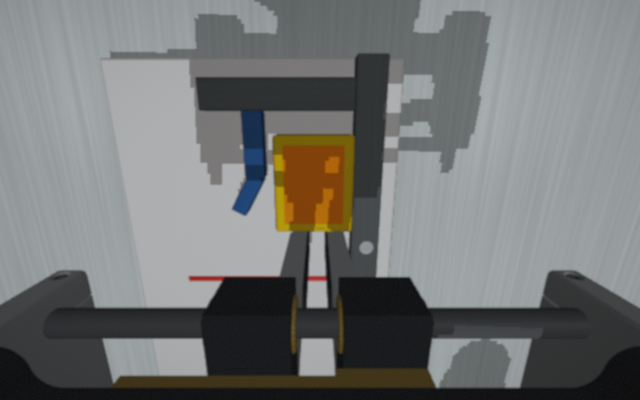

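The lid (275–354, 135–231) is entering the pocket flush with the rail, with about 14 mm left to the stop (row ~110).

Request:
{"fn": "drive_tool", "kwargs": {"deltas": [[[0.3,0,0],0,228],[[0.6,0,0],0,228],[[0.9,0.02,0],0,228],[[1.1,0.03,0],0,228],[[1.25,0.04,0],0,228],[[1.35,0.05,0],0,228],[[1.45,0.05,0],0,228],[[1.45,0.05,0],0,228]]}}

```text
time: 11.6
tool_pos: [0.5503, -0.0217, 0.0154]
eef_rot: [2.199, 2.243, -0.0]
wrist_force: [-0.5, -3.4, 0.8]
finger_gap: 0.0096
finger_force: 1.8
```

Contact is starting, so I'll press a little more.

Request:
{"fn": "drive_tool", "kwargs": {"deltas": [[[0.1,0.02,0],0,228],[[0.2,0.03,0],0,228],[[0.25,0.03,0],0,228],[[0.25,0.03,0],0,228]]}}

```text
time: 12.0
tool_pos: [0.5504, -0.0214, 0.0155]
eef_rot: [2.198, 2.242, -0.005]
wrist_force: [-3.3, -21.0, 0.4]
finger_gap: 0.0098
finger_force: 10.8
```

```bash
python3 look.py pics/w7.png
```

```text
lid [[2.5, 135.2], [48.5, 135.1], [50.6, 75.3], [-0.0, 75.3]] [ 25.4083 105.2187] [46.013  59.9278 50.6228]
12.0 tcp jig 27.961119393529188 65.83073469051621 [ 0.5504 -0.0214  0.0155] yaw 1.5906270017877226 jigyaw 0.02012201352228238 [ -3.3292 -21.0464   0.3906]
```

It is firmly seated at (25.4, 105.2) mm with 21 N against the stop. I'll back off and raise the hand.

Request:
{"fn": "drive_tool", "kwargs": {"deltas": [[[-0.15,0,0],0,228],[[-0.3,0,0],0,228],[[-0.8,-0.02,0],0,228],[[-1.8,-0.1,0],0,228],[[-2.8,-0.2,0],0,228],[[-3,-0.2,-3],0,228],[[-3,-0.2,-6],0,228],[[-3,-0.2,-9],0,228],[[-3,-0.2,-10],0,228],[[-3,-0.2,-10],0,228],[[-3,-0.2,-10],0,228]]}}

```text
time: 13.15
tool_pos: [0.5487, -0.0491, 0.1141]
eef_rot: [-2.198, -2.242, 0.001]
wrist_force: [0.3, -0.2, -0.9]
finger_gap: 0.0098
finger_force: 0.0
```

```bash
python3 look.py pics/w8.png
```

```text
lid [[3.3, 134.4], [49.5, 134.4], [51.0, 75.7], [1.8, 75.7]] [ 26.3985 105.0868] [46.2442 58.7252 49.162 ]
13.15 tcp jig 25.712536629299752 38.17346705747856 [ 0.5487 -0.0491  0.1141] yaw 1.5906254734971395 jigyaw 0.02012201352228238 [ 0.297  -0.2164 -0.8964]
```

View pics/w8.png

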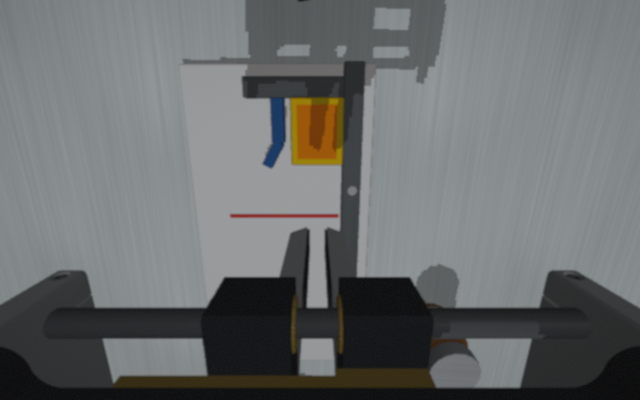

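The lid (291–344, 97–165) sits snug against the stop and the rail, and the hand is clear.

```bash
python3 -c "from station import *;print(hand_in())"
```

```text
the job is handed in; nothing more can be done
None
```

The job is handed in: the lid sits in the corner pocket, about 0.4 mm from home by the last wrist picture (calibration good to about 2 mm), the hand is clear and the stamp, ink pad and jar were not touched; the hand-in returned no verdict.

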